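# Flip the wheel's status paddle

## Task

The small wheel has passed its bench test. On the stand whose dock holds the wheel, gently push the hinged status paddle up and over its pivot with the fingertips, without gripping it, until it lies flat on the other side, towards the dock, with its disc mark showing, and leave it there. Leave the other paddle, the parts in the docks, the screwdriver and the jar as they are.

Things in the scene. Friction and masses are not known exactly. Their poses are not given: they have to be found in the camera images.
- stand_a: The nearer of 2 identical fixed test stands. Origin: on the bench under the paddle's pivot; -y points along the stand to the dock, roughly the robot's right; x along the pivot, roughly away from the robot; z up. Base plate y +50 to -215 mm, 90 wide, 10 thick. Posts at x = +-38.5 (22 x 7 mm, top z = 78) carry the pivot along x at z = 70; thin rest bars at y = +-16 under the paddle. Otherwise open under the paddle down to the base.
- flag_a (a joint): Angle of stand_a's paddle, a white plate 60 mm wide, 5 thick, 95 from pivot to free edge, 40 g. 0 = level, free edge to the left (stand +y), bar mark up; pi/2 upright; pi = level on the dock side, right (stand -y), disc mark up; hard stops at 0 and pi. Starts at 0 to 0.3 rad. Stiff hinge (0.06 N m, under 1 N at the edge): it stays where it is left.
- edge_a (a point): Middle of the free edge of stand_a's paddle (mid-thickness), 95 mm from the pivot.
- dock_a (a point): Centre of the dock on stand_a, on the base plate's top (z = 10 mm), 162 mm beyond the pivot; a square with 5 mm high rims, 87 mm inside along y and 82 mm along x. Holds one loose part.
- stand_b: The farther of 2 identical fixed test stands. Origin: on the bench under the paddle's pivot; -y points along the stand to the dock, roughly the robot's right; x along the pivot, roughly away from the robot; z up. Base plate y +50 to -215 mm, 90 wide, 10 thick. Posts at x = +-38.5 (22 x 7 mm, top z = 78) carry the pivot along x at z = 70; thin rest bars at y = +-16 under the paddle. Otherwise open under the paddle down to the base.
- flag_b (a joint): Angle of stand_b's paddle, a white plate 60 mm wide, 5 thick, 95 from pivot to free edge, 40 g. 0 = level, free edge to the left (stand +y), bar mark up; pi/2 upright; pi = level on the dock side, right (stand -y), disc mark up; hard stops at 0 and pi. Starts at 0 to 0.3 rad. Stiff hinge (0.06 N m, under 1 N at the edge): it stays where it is left.
- edge_b (a point): Middle of the free edge of stand_b's paddle (mid-thickness), 95 mm from the pivot.
- dock_b (a point): Centre of the dock on stand_b, on the base plate's top (z = 10 mm), 162 mm beyond the pivot; a square with 5 mm high rims, 87 mm inside along y and 82 mm along x. Holds one loose part.
- wheel: Small robot wheel lying flat in one of the two docks: a dark tyre, 67 mm in diameter, 26 mm high, with a grey hub with white spokes; hub boss to 31 mm. Origin: centre of its underside. Which dock it lies in varies.
- gearmotor: Small gear motor, about 70 x 22 x 19 mm, with a 38 mm cross shaft, lying in the other dock. Origin: underside, near its middle; x along its length.
- screwdriver: Screwdriver, 190 mm long, lying on the bench to the left of the stands. Origin on its underside; x along it.
- jar: Small closed jar, 52 mm in diameter, 60 mm high, standing on the bench to the right of the stands. Origin: centre of its underside.

How it is judged:
By the outcome, as a careful person would: the job done as asked, in the order asked, and still so for the second after the job is handed in, with the robot touching nothing.
It also fails if it takes over 48 s, if anything falls off the work surface, if the arm or the gripper's body presses on something with over 40 N, if the wrist force passes 120 N, or if a joint passes its speed limit or range.

## Robot

A 6-joint arm with a two-finger parallel gripper is mounted at the origin on the work surface. World frame = base frame: x ahead of the robot, y to its left, z up, the work surface at z = 0. Lengths are in m, angles in rad, forces in N, time in s.
With the tool pointing down it reaches from about 0.225 to 0.875 m from the base axis. Payload 3.4 kg.
Tool frame: the origin (TCP) lies at the very end of the fingers, on their centre line; the grasp point (between the pads) lies 19 mm behind it (manip.hold_point_z is the distance from the TCP to the grasp point, in m); z points along the fingers, x is the direction in which the jaws open and shut, and the axes are right-handed (so a half turn about z gives the same grasp; the last joint's range is limited). The gripper opens to 85 mm and grips with 20 to 120 N. Pads are 22 mm wide; open, the fingers measure 114 mm over their backs; the gripper's body (76 mm by 85 mm) begins 54 mm behind the grasp point. The pads swing forward as they close: fully open they stand 13 mm farther back than shut.
Start: joints at [1.069, 0.276, 1.505, -0, 1.361, -0.121], TCP at [0.214, 0.534, 0.205] pointing down, gripper open.
Joint ranges: [-2.89, 2.89], [-0.75, 2.08], [0.22, 2.7], [-1.18, 4.32], [0.11, 2.71], [-2.7, 2.7]. Speed limits (rad/s): [2.57, 2.57, 3.14, 3.14, 3.14, 3.14].

## Interface

Orientations are given as a unit quaternion [w, x, y, z].
In Python, from rig import manip gives the robot as it stands.
- The arm moves only by the tool apply_moves, never from a script. Its argument "commands" is one flat list of numbers, 6 for each row, row after row: the shift along the tool's x, y, z normalised to -1 to 1, where 1 is 0.03 m, then the turn, a rotation vector about the tool's x, y, z normalised to -1 to 1, where 1 is 0.15 rad. A call has 1 to 20 rows; each row shifts and turns the commanded pose from where the row before left it, along the tool's axes as they then stand; what a row does not reach is not made up. A row lasts 1/10 s, in which the tool goes at most 50 mm and 8.59 degrees, less where a joint would pass 70% of its speed; a pose out of reach is approached as far as the arm can. A call with a number of a shift or a turn outside -1 to 1 is refused whole. A call with a gripper value outside its range is refused whole. "jaw" is the opening, from -1 (shut) to 1 (fully open), set as the call begins (left out, the last holds). The fingers move at their own pace and stop on an object; "newtons" is the grip in N (left out, the last holds). Time passes only in rows, so rows that do not move let the fingers close. It gives the time, the measured TCP pose, the force and the opening at its end, in the units of the state.
- manip.get_state(): the state, without advancing time (a new reading comes with each control period).
- manip.get_image(name): name is "side" or "top"; returns a dict with "frame" (384x512x3 uint8, red, green, blue), "fx", "fy", "cx", "cy" (pixels), "extrinsics" (4x4, takes a point from camera to world coordinates). Camera axes: x right, y up, looking along -z (the intrinsics and any distortion apply to the point x, -y, -z); pixel columns grow to the right and rows downward; lengths in m; the calibration is good to about 2 mm. A picture is of the moment at which its call begins. There is no depth.
- manip.sign_off(): hands the job in, once; it reports no verdict.
The state is a dict: "clock": time; "qpos": joint angles; "qd": joint speeds; "effort": joint torques, N m; "position": TCP position; "ee_rot": TCP orientation; "contact_force": force on the tool from outside, world axes, zero at the start; "moment": the same for the moment, N m; "width": finger opening in m.
Only numpy, scipy, OpenCV 4.12 (cv2) and the standard library are available. Lean on these libraries where they do the work, as an engineer would, in place of code of your own. Each camera call takes 0.05 s, during which the arm holds its last target. There are 200 camera calls.

## Working session

There is one attempt and no reset: what is moved stays moved. The work goes in short steps, Python scripts to look and compute and a tool call to move; the robot and the scene stay as the last step left them, time stands still between calls to the robot, and variables do not carry over. Pictures are saved under pics/ and viewed, about 8 in all and at most 12, crops included, and the job is handed in when it is done.

Besides the shell and the picture viewer there is one more tool, called after ">>>" in YAML: its name, and indented under it one key for each argument. apply_moves: Moves the arm, as the interface text tells. Scaled input: -1 to 1 covers 0.03 m each way for a shift and 0.15 rad each way for a turn. Its arguments: {"type":"object","properties":{"commands":{"type":"array"},"jaw":{"type":"number"},"newtons":{"type":"number"}},"required":["commands"]}

```bash
mkdir -p pics && cat > h.py <<'E'
import numpy as np, cv2
from rig import manip
def snap(name,fn):
    d=manip.get_image(name); cv2.imwrite(fn,d["frame"][:,:,::-1]); np.savez(fn+'.npz',E=d["extrinsics"],K=[d["fx"],d["fy"],d["cx"],d["cy"]])
    return d
def load(fn):
    z=np.load(fn+'.npz'); return z['E'],z['K']
def ray(fn,u,v,z):
    E,(fx,fy,cx,cy)=load(fn); r=E[:3,:3]@np.array([(u-cx)/fx,-(v-cy)/fy,-1]); o=E[:3,3]
    return o+r*(z-o[2])/r[2]
def proj(fn,p):
    E,(fx,fy,cx,cy)=load(fn); c=E[:3,:3].T@(np.array(p)-E[:3,3]); return cx+fx*c[0]/-c[2], cy-fy*c[1]/-c[2]
E
python3 - <<'E'
from h import *
for n in("top","side"):
    d=snap(n,f"pics/{n}0.png"); print(n,d["fx"],d["cx"],d["cy"],d["extrinsics"].round(3).tolist(),[k for k in d])
a=cv2.imread("pics/top0.png");b=cv2.imread("pics/side0.png")
print(manip.get_state())
E
```

```text
top 358.55441593487996 263.1719905338618 193.79165967464593 [[0.007, 0.998, -0.056, 0.489], [-1.0, 0.007, 0.001, 0.01], [0.002, 0.056, 0.998, 1.051], [0.0, 0.0, 0.0, 1.0]] ['frame', 'fx', 'fy', 'cx', 'cy', 'extrinsics']
side 451.1314411689522 262.35457316670903 198.4529439562965 [[-1.0, -0.003, -0.023, 0.502], [-0.013, -0.737, 0.676, 1.114], [-0.019, 0.676, 0.737, 1.294], [0.0, 0.0, 0.0, 1.0]] ['frame', 'fx', 'fy', 'cx', 'cy', 'extrinsics']
{'clock': 0.1, 'qpos': array([ 1.06899013e+00,  2.76533900e-01,  1.50602596e+00, -2.15629145e-05,
        1.36068444e+00, -1.20963090e-01]), 'qd': array([-0.00014288,  0.00039149, -0.00412083,  0.00151213, -0.00160723,
       -0.0009929 ]), 'effort': array([ 1.16174073e-03, -4.17699051e+01, -2.46406227e+01,  1.62530273e-05,
        5.84898895e-03,  2.55562547e-06]), 'position': array([0.21347106, 0.53334683, 0.20401727]), 'ee_rot': array([ 3.86336647e-04,  8.28160062e-01,  5.60491062e-01, -7.29959504e-04]), 'contact_force': array([0.23039992, 0.9068737 , 1.0454904 ]), 'moment': array([-0.01023443,  0.00609938,  0.00998343]), 'width': 0.08534261650669743}
```

View pics/top0.png

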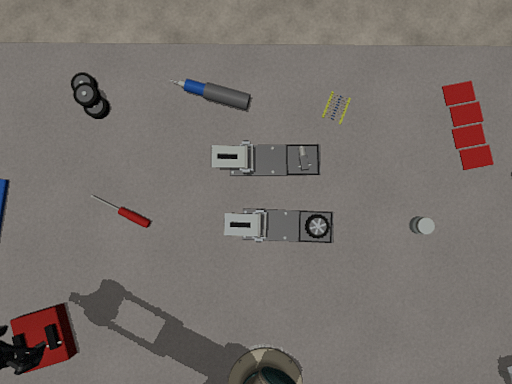

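View pics/side0.png

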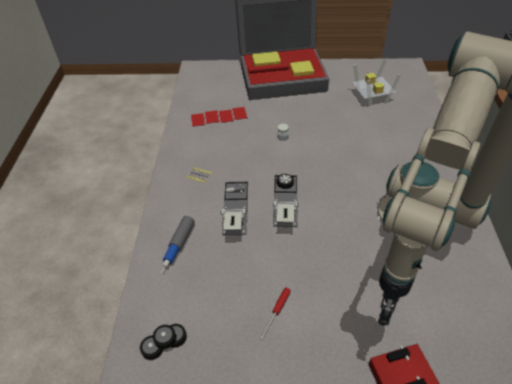

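The wheel sits in the nearer stand's dock (top view, about (317,226)). Stand_a's pivot is near (264,225), and its paddle lies to the left with the bar mark up at (240,225). The gear motor is in stand_b, so I need stand_a's paddle. Next I'll enlarge that stand in both views.

```bash
python3 - <<'E'
import cv2,numpy as np
a=cv2.imread("pics/top0.png")[195:255,210:345];b=cv2.imread("pics/side0.png")[165:240,255:315]
a=cv2.resize(a,None,fx=5.9,fy=5.9,interpolation=cv2.INTER_CUBIC)
cv2.imwrite("pics/c0.png",a)
b=cv2.resize(b,None,fx=8,fy=8,interpolation=cv2.INTER_CUBIC);cv2.imwrite("pics/c1.png",b);print(a.shape,b.shape)
E
```

```text
(354, 796, 3) (600, 480, 3)
```

View pics/c0.png

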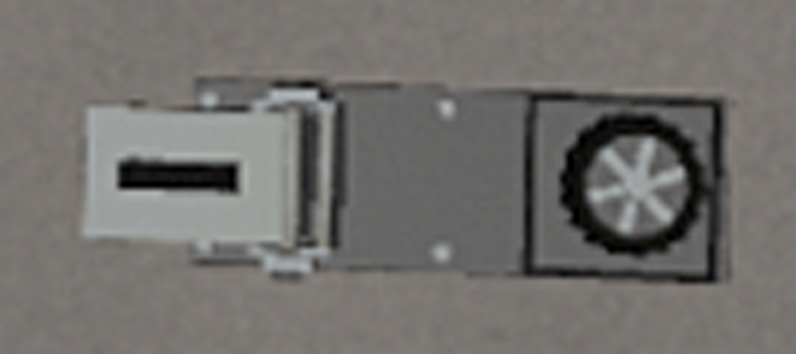

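View pics/c1.png

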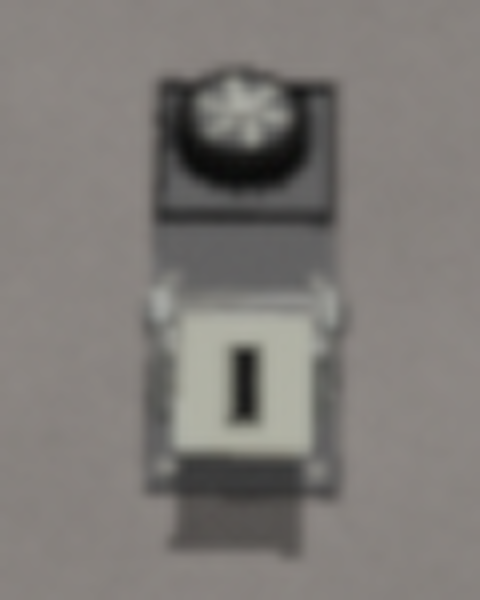

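```bash
python3 - <<'E'
from h import *
from scipy.optimize import least_squares
T=lambda u,v:(210+(u+.5)/5.9-.5,195+(v+.5)/5.9-.5)
S=lambda u,v:(255+(u+.5)/8-.5,165+(v+.5)/8-.5)
base=[((45,50),T(195,78)),((-45,50),T(193,264)),((45,-215),T(727,97)),((-45,-215),T(722,282))]
def w(p,xs,ys,zs):
    c,s=np.cos(p[2]),np.sin(p[2]); return [p[0]+c*xs-s*ys,p[1]+s*xs+c*ys,zs]
def pad(p,x):
    r,n=.095,.0025; a=p[3]
    return w(p,x,r*np.cos(a)-n*np.sin(a),.07+r*np.sin(a)+n*np.cos(a))
f="pics/top0.png";g="pics/side0.png"
pd=[(.03,f,T(87,108)),(-.03,f,T(83,237)),(.03,g,S(170,456)),(-.03,g,S(316,456))]
def res(p):
    r=[]
    for (x,y),uv in base: r+=list(np.subtract(proj(f,w(p,x/1e3,y/1e3,.01)),uv))
    for x,k,uv in pd: r+=list(np.subtract(proj(k,pad(p,x)),uv))
    return r
o=least_squares(res,[.4,0,0,.1],loss='soft_l1');print(o.x,np.round(o.fun if 0 else res(o.x),1))
p=o.x;print("pivot",w(p,0,0,.07),"edge",pad(p,0))
for y in(.05,-.162): print(w(p,0,y,.01))
# other stand & wheel rough
print(ray(f,228,156,.08),ray(f,248,156,.075))
E
```

```text
[ 0.45875818  0.02006004 -0.02483049  0.13009109] [-0.3  0.3 -1.1 -0.   0.8  0.   1.  -0.1 -0.1 -0.2 -0.2  0.4  0.2 -0.2
 -0.8  0.1]
pivot [np.float64(0.4587581834538383), np.float64(0.020060037040704352), 0.07] edge [np.float64(0.461088855367813), np.float64(0.11390404627478337), np.float64(0.08480269905468267)]
[np.float64(0.45999958046902895), np.float64(0.07004462399959274), 0.01]
[np.float64(0.45473605712462056), np.float64(-0.14189002470609405), 0.01]
[0.64566508 0.10553618 0.08      ] [0.6468894  0.05119579 0.075     ]
```

Stand_a fits with its pivot at about (0.459, 0.020, 0.070), a yaw of -0.025, and the paddle at about 0.13 rad. The plan is to shut the jaws and move to the left of the paddle. There I turn tool x along the pivot and tilt the fingers about 50° so the tips go under the free edge, then swing the paddle over.

>>> apply_moves:
  commands: [-0.55,0.96,0,0,0,0,-0.55,0.96,0,0,0,0,-0.55,0.96,0,0,0,0,-0.55,0.96,0,0,0,0,-0.55,0.96,0,0,0,0,-0.55,0.96,0,0,0,0,-0.55,0.96,0,0,0,0,-0.55,0.96,0,0,0,0,-0.55,0.96,0,0,0,0,-0.55,0.96,0,0,0,0,-0.55,0.96,0,0,0,0,-0.55,0.96,0,0,0,0,0,0,0,0,0,1,0,0,0,0,0,1,0,0,0,0,0,1,0,0,0,0,0,1,0,0,0,0,0,1,0,0,0,0,0,1,0,0,0,0,0,1,0,0,0,0,0,1]
  jaw: -1

```text
clock: 2.1
position: [0.4606, 0.2214, 0.2043]
ee_rot: [0.0, 1.0, -0.008, -0.0]
contact_force: [-0.6, -0.5, -1.1]
width: 0.0002
```

>>> apply_moves:
  commands: [0,0,0,-1,0,0,0,0,0,-1,0,0,0,0,0,-1,0,0,0,0,0,-1,0,0,0,0,0,-1,0,0,0,0,0,-1,0,0,0,0,0,0,0,0]

```text
clock: 2.8
position: [0.4599, 0.2239, 0.1987]
ee_rot: [0.438, 0.899, -0.0, -0.005]
contact_force: [-0.8, 0.0, -1.6]
width: 0.0002
```

```bash
python3 - <<'E'
from h import *
from scipy.spatial.transform import Rotation as R
s=manip.get_state();print(s["position"],s["qpos"].round(2),s["contact_force"])
q=s["ee_rot"];print(R.from_quat(q[[1,2,3,0]]).as_matrix().round(3))
d=snap("side","pics/s1.png");cv2.imwrite("pics/s1c.png",cv2.resize(d["frame"][100:300,200:460,::-1],None,fx=3,fy=3,interpolation=cv2.INTER_CUBIC))
E
```

```text
[0.45985894 0.22389979 0.1986569 ] [ 0.75  0.57  1.41 -0.62  1.82  0.81] [-0.80516196  0.02534157 -1.57235139]
[[ 1.     0.004 -0.01 ]
 [-0.006 -0.617 -0.787]
 [-0.009  0.787 -0.617]]
```

View pics/s1c.png

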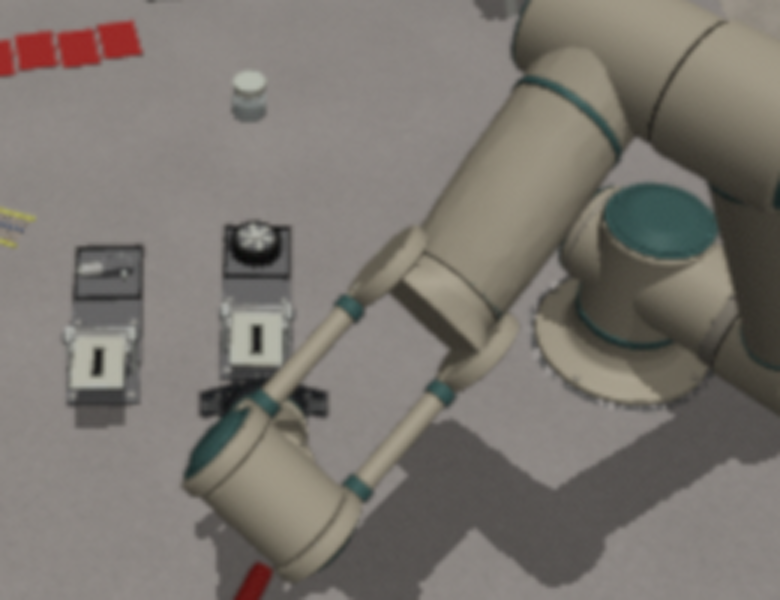

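The side view shows the tilted, shut gripper to the left of stand_a's paddle (crop about (257,340)), lined up with it. Both paddles still show their bars. Next I lower the tips and bring them in just short of the space under the free edge.

>>> apply_moves:
  commands: [0,-0.39,0.54,0,0,0,0,-0.39,0.54,0,0,0,0,-0.39,0.54,0,0,0,0,-0.39,0.54,0,0,0,0,-0.39,0.54,0,0,0,0,-0.39,0.54,0,0,0,0,-0.39,0.54,0,0,0,0,-0.39,0.54,0,0,0,0,0.2,0.26,0,0,0,0,0.2,0.26,0,0,0,0,0.2,0.26,0,0,0,0,0.2,0.26,0,0,0,0,0.2,0.26,0,0,0,0,0.2,0.26,0,0,0,0,0,0,0,0,0]

```text
clock: 4.35
position: [0.4595, 0.1178, 0.0504]
ee_rot: [0.435, 0.9, -0.005, -0.003]
contact_force: [0.1, 0.8, 0.3]
width: -0.0001
```

```bash
python3 - <<'E'
from h import *
d=snap("top","pics/t2.png");cv2.imwrite("pics/t2c.png",cv2.resize(d["frame"][180:260,170:350,::-1],None,fx=4.4,fy=4.4,interpolation=cv2.INTER_CUBIC))
E
```

```text
(no output)
```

View pics/t2c.png

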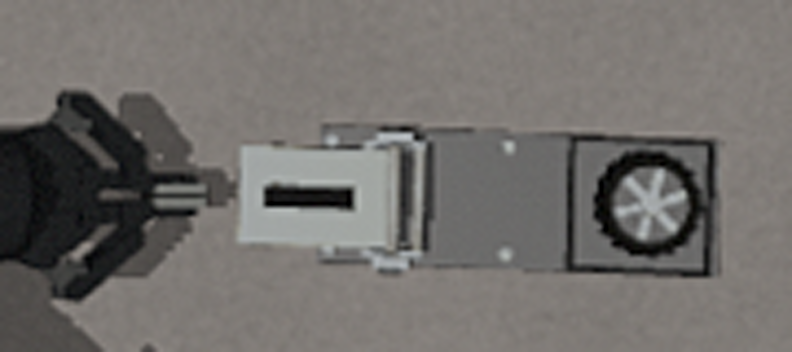

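The tips are aligned with the middle of the paddle (tip about (208–237,193), free edge at about x=240 in the crop), just left of the edge and below it. Next I work out the insertion and the swing in tool axes.

```bash
cat > plan.py <<'E'
import numpy as np
from scipy.spatial.transform import Rotation as R
from rig import manip
s=manip.get_state(); q=s["ee_rot"]; z=R.from_quat(q[[1,2,3,0]]).as_matrix()[:,2]
tau=np.arctan2(-z[1],-z[2]); p=s["position"][1:]; print("now",p.round(4),round(tau,3))
P=np.array([.02,.07])
def tcp(a,t,r):   # smallest h with finger (22x73 mm) just touching disc face, tip at radius r
    u=np.array([np.cos(a),np.sin(a)]); n=np.array([np.sin(a),-np.cos(a)])
    b=np.array([np.sin(t),np.cos(t)]); e=np.array([np.cos(t),-np.sin(t)])
    k=np.linspace(0,.073,150)
    pts=np.concatenate([k[:,None]*b+w*e for w in(-.011,0,.011)])
    along=r+pts@u; h=.0025-(pts@n)[along<=.095].min()
    return P+r*u+h*n
wp=[(p,tau,"now"),(np.array([.085,.042]),tau,"insert")]
for a,t,r in[(.3,.9,.065),(.65,.9,.065),(1.0,.9,.065),(1.4,.8,.065),(1.8,.65,.065),(2.2,.5,.062),(2.6,.35,.06),(2.95,.2,.06),(3.14,.2,.06)]:
    wp.append((tcp(a,t,r),t,f"a={a}"))
for (p0,t0,_),(p1,t1,l) in zip(wp,wp[1:]):
    d=p1-p0; n=max(2,int(np.ceil(np.linalg.norm(d)/.007))); t=(t0+t1)/2; c,s_=np.cos(t),np.sin(t)
    print(l,p1.round(4),"rows",n,"ty %.3f tz %.3f rx %.3f"%tuple(np.array([(-c*d[0]+s_*d[1])/.03,(-s_*d[0]-c*d[1])/.03,(t0-t1)/.15])/n))
E
python3 plan.py
```

```text
now [0.1186 0.0501] 0.9
insert [0.085 0.042] rows 5 ty 0.097 tz 0.209 rx 0.000
a=0.3 [0.0897 0.0645] rows 4 ty 0.122 tz -0.147 rx -0.000
a=0.65 [0.0803 0.0981] rows 5 ty 0.215 tz -0.090 rx 0.000
a=1.0 [0.066  0.1177] rows 4 ty 0.202 tz -0.008 rx 0.000
a=1.4 [0.0423 0.1321] rows 4 ty 0.221 tz 0.069 rx 0.167
a=1.8 [0.0145 0.1355] rows 4 ty 0.192 tz 0.133 rx 0.250
a=2.2 [-0.0107  0.1244] rows 4 ty 0.126 tz 0.192 rx 0.250
a=2.6 [-0.029   0.1049] rows 4 ty 0.073 tz 0.211 rx 0.250
a=2.95 [-0.0384  0.084 ] rows 4 ty 0.028 tz 0.189 rx 0.250
a=3.14 [-0.04    0.0748] rows 2 ty -0.005 tz 0.156 rx 0.000
```

Now the insertion and the first lift, to about a=1.0, then a check.

>>> apply_moves:
  commands: [0,0.1,0.21,0,0,0,0,0.1,0.21,0,0,0,0,0.1,0.21,0,0,0,0,0.1,0.21,0,0,0,0,0.1,0.21,0,0,0,0,0.12,-0.15,0,0,0,0,0.12,-0.15,0,0,0,0,0.12,-0.15,0,0,0,0,0.12,-0.15,0,0,0,0,0.22,-0.09,0,0,0,0,0.22,-0.09,0,0,0,0,0.22,-0.09,0,0,0,0,0.22,-0.09,0,0,0,0,0.22,-0.09,0,0,0,0,0.2,-0.01,0,0,0,0,0.2,-0.01,0,0,0,0,0.2,-0.01,0,0,0,0,0.2,-0.01,0,0,0,0,0,0,0,0,0]

```text
clock: 6.3
position: [0.4595, 0.0658, 0.1193]
ee_rot: [0.435, 0.9, -0.005, -0.002]
contact_force: [-0.1, 0.7, 0.2]
width: 0.0001
```

```bash
python3 - <<'E'
from h import *
d=snap("top","pics/t3.png");cv2.imwrite("pics/t3c.png",cv2.resize(d["frame"][180:260,170:350,::-1],None,fx=4.4,fy=4.4,interpolation=cv2.INTER_CUBIC))
s=manip.get_state();print(s["position"],s["contact_force"])
E
```

```text
[0.45943675 0.066075   0.1189213 ] [-0.48357597 -0.31807473 -0.36862591]
```

View pics/t3c.png

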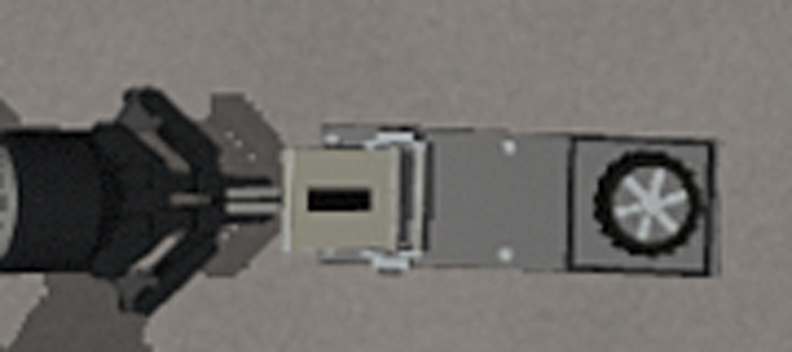

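The paddle is now up at about 0.9 rad (free edge at crop x≈288), with the fingers behind its disc face and light force. I carry on over the top.

>>> apply_moves:
  commands: [0,0.22,0.07,0.17,0,0,0,0.22,0.07,0.17,0,0,0,0.22,0.07,0.17,0,0,0,0.22,0.07,0.17,0,0,0,0.19,0.13,0.25,0,0,0,0.19,0.13,0.25,0,0,0,0.19,0.13,0.25,0,0,0,0.19,0.13,0.25,0,0,0,0.13,0.19,0.25,0,0,0,0.13,0.19,0.25,0,0,0,0.13,0.19,0.25,0,0,0,0.13,0.19,0.25,0,0,0,0.07,0.21,0.25,0,0,0,0.07,0.21,0.25,0,0,0,0.07,0.21,0.25,0,0,0,0.07,0.21,0.25,0,0,0,0,0,0,0,0]

```text
clock: 8.05
position: [0.4578, -0.0303, 0.1082]
ee_rot: [0.173, 0.985, -0.006, -0.001]
contact_force: [-0.3, -1.0, 0.3]
width: -0.0002
```

```bash
python3 - <<'E'
from h import *
d=snap("top","pics/t4.png");e=snap("side","pics/s4.png")
f=lambda i,k:cv2.resize(i,None,fx=k,fy=k,interpolation=cv2.INTER_CUBIC)
a=f(d["frame"][180:260,170:350,::-1],4.4);b=f(e["frame"][165:225,225:405,::-1],4.4);b=b[:,:a.shape[1]]
cv2.imwrite("pics/m4.png",np.vstack([a,b][:2]))
E
python3 plan.py | head -1
```

```text
now [-0.0292  0.1081] 0.348
```

View pics/m4.png

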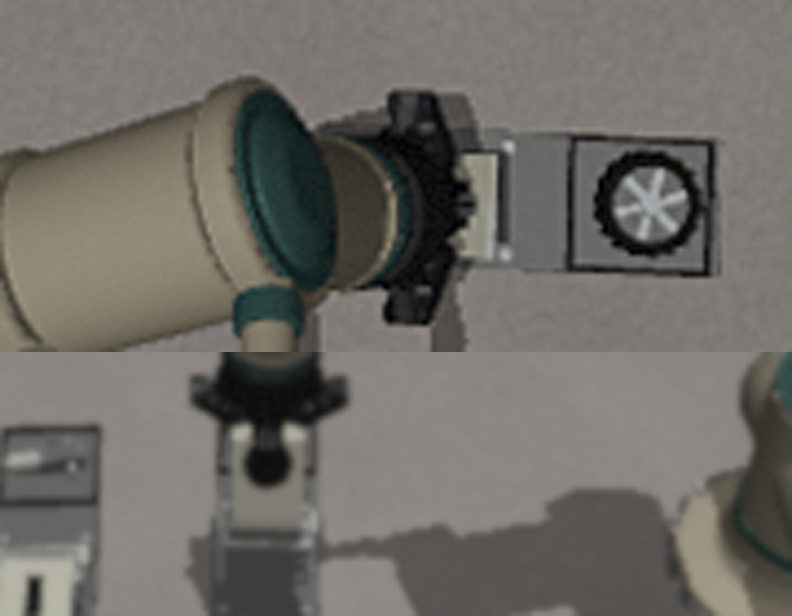

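The paddle is over the top (side crop: disc at about (268,465), fingertips on its face), at about 2.5 rad. I keep pushing it down, slowly at the end.

>>> apply_moves:
  commands: [0,0.03,0.19,0.25,0,0,0,0.03,0.19,0.25,0,0,0,0.03,0.19,0.25,0,0,0,0.03,0.19,0.25,0,0,0,0,0.1,0,0,0,0,0,0.1,0,0,0,0,0,0.1,0,0,0,0,0,0,0,0,0]

```text
clock: 8.95
position: [0.4581, -0.0397, 0.0775]
ee_rot: [0.099, 0.995, -0.004, -0.001]
contact_force: [-0.4, 0.4, -0.3]
width: -0.0006
```

>>> apply_moves:
  commands: [0,0,0.04,0,0,0,0,0,0.04,0,0,0,0,0,0,0,0,0]

```text
clock: 9.25
position: [0.4584, -0.0405, 0.0755]
ee_rot: [0.099, 0.995, -0.005, -0.0]
contact_force: [0.2, 0.5, -0.8]
width: -0.0002
```

>>> apply_moves:
  commands: [0,0,0.04,0,0,0,0,0,0.03,0,0,0,0,0,0,0,0,0]

```text
clock: 9.55
position: [0.4584, -0.0411, 0.0734]
ee_rot: [0.099, 0.995, -0.005, -0.0]
contact_force: [-0.4, -0.2, -0.0]
width: 0.0
```

>>> apply_moves:
  commands: [0,0,0.03,0,0,0,0,0,0,0,0,0]

```text
clock: 9.75
position: [0.4584, -0.0413, 0.0726]
ee_rot: [0.099, 0.995, -0.005, -0.0]
contact_force: [0.1, -0.1, 0.6]
width: -0.0001
```

>>> apply_moves:
  commands: [0,0,0.03,0,0,0,0,0,0,0,0,0]

```text
clock: 9.95
position: [0.4584, -0.0415, 0.0717]
ee_rot: [0.099, 0.995, -0.005, -0.0]
contact_force: [-0.1, 0.4, 1.0]
width: -0.0001
```

>>> apply_moves:
  commands: [0,0,0.03,0,0,0,0,0,0,0,0,0]

```text
clock: 10.15
position: [0.4583, -0.0416, 0.0708]
ee_rot: [0.099, 0.995, -0.005, -0.0]
contact_force: [1.1, 0.0, 0.6]
width: 0.0002
```

>>> apply_moves:
  commands: [0,0,0.04,0,0,0,0,0,0,0,0,0]

```text
clock: 10.35
position: [0.4583, -0.0418, 0.0695]
ee_rot: [0.099, 0.995, -0.005, -0.001]
contact_force: [0.5, 1.0, 0.0]
width: -0.0003
```

>>> apply_moves:
  commands: [0,0,0.04,0,0,0,0,0,0,0,0,0]

```text
clock: 10.55
position: [0.4583, -0.0421, 0.0684]
ee_rot: [0.099, 0.995, -0.005, -0.001]
contact_force: [-0.1, -0.2, 0.1]
width: 0.0003
```

```bash
python3 - <<'E'
from h import *
e=snap("side","pics/s5.png")
print(manip.get_state()["contact_force"])
cv2.imwrite("pics/m5.png",cv2.resize(e["frame"][165:235,255:330,::-1],None,fx=8,fy=8,interpolation=cv2.INTER_CUBIC))
for a in(2.9,3.0,3.14):
  print(a,[np.subtract(proj("pics/s5.png",[.4588+sx-.025*.095*(1),.02+.095*np.cos(a)+.0025*np.sin(a),.07+.095*np.sin(a)-.0025*np.cos(a)]),(255,165))*8 for sx in(.03,-.03)])
E
```

```text
[ 0.0131939  -0.26468912 -0.09162473]
2.9 [array([175.15070911, 131.68363453]), array([303.86918545, 131.19610103])]
3.0 [array([175.0193609 , 142.48546438]), array([303.11213147, 142.00912809])]
3.14 [array([174.86286302, 160.18746099]), array([302.15590577, 159.72847463])]
```

View pics/m5.png

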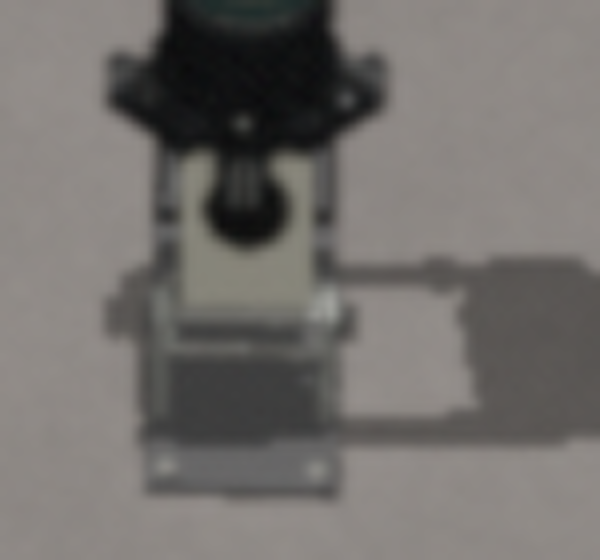

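The paddle looks nearly flat (free edge at crop y≈150, against 160 expected for fully level) and there's no stop force yet. I keep going in 1 mm steps until the force rises.

>>> apply_moves:
  commands: [0,0,0.04,0,0,0,0,0,0,0,0,0]

```text
clock: 10.8
position: [0.4583, -0.0423, 0.0672]
ee_rot: [0.099, 0.995, -0.005, -0.001]
contact_force: [0.7, -0.1, 0.6]
width: 0.0001
```

>>> apply_moves:
  commands: [0,0,0.04,0,0,0,0,0,0,0,0,0]

```text
clock: 11.0
position: [0.4583, -0.0426, 0.066]
ee_rot: [0.099, 0.995, -0.005, -0.001]
contact_force: [-0.1, -0.9, 0.3]
width: -0.0001
```

>>> apply_moves:
  commands: [0,0,0.04,0,0,0,0,0,0,0,0,0]

```text
clock: 11.2
position: [0.4583, -0.0428, 0.0648]
ee_rot: [0.099, 0.995, -0.005, -0.001]
contact_force: [-0.2, -0.5, 0.5]
width: 0.0001
```

```bash
python3 - <<'E'
from h import *
e=snap("side","pics/s6.png")
s=manip.get_state();print(s["contact_force"],s["position"],s["effort"].round(2))
cv2.imwrite("pics/m6.png",cv2.resize(e["frame"][165:220,255:330,::-1],None,fx=10,fy=10,interpolation=cv2.INTER_CUBIC))
pr=lambda p:(np.subtract(proj("pics/s6.png",p),(255,165))*10+4.5).round(0)
print("tcp",pr(s["position"]),"tcp+20mm up",pr(s["position"]+[0,.004,.02]))
for y in(0,-.0475,-.055,-.095): print(y,pr([.4588+.025*y,.02+y,.0725]))
E
```

```text
[0.22853214 0.10478798 0.05198713] [ 0.45827665 -0.04272977  0.06485861] [-2.000e-02 -3.387e+01 -1.867e+01 -8.800e-01  9.000e-02  0.000e+00]
tcp [299. 281.] tcp+20mm up [300. 252.]
0 [301. 392.]
-0.0475 [302. 297.]
-0.055 [302. 282.]
-0.095 [303. 205.]
```

View pics/m6.png

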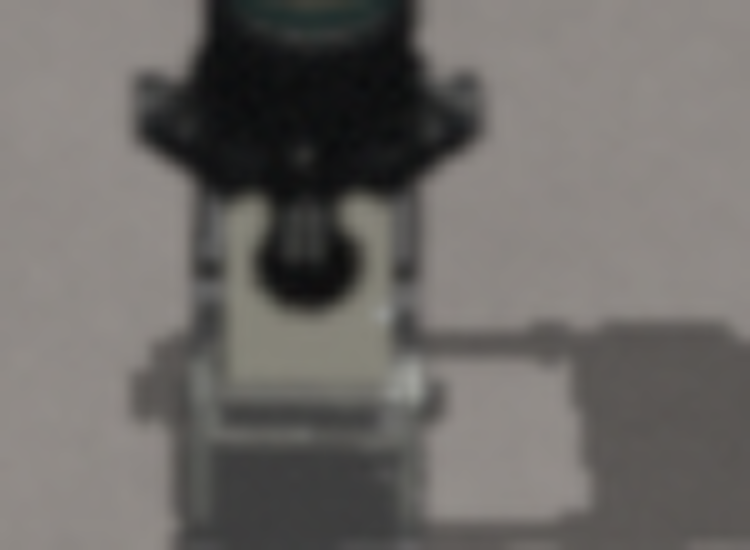

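The paddle is still about 0.08 rad short of level (free edge at y≈192 in the crop, 205 expected if level). The physical tips seem to end about 12 mm behind the reported TCP, so I continue in small steps.

>>> apply_moves:
  commands: [0,0,0.04,0,0,0,0,0,0.04,0,0,0,0,0,0,0,0,0]

```text
clock: 11.55
position: [0.4583, -0.0432, 0.0625]
ee_rot: [0.099, 0.995, -0.005, -0.001]
contact_force: [0.2, 0.1, -0.5]
width: 0.0002
```

>>> apply_moves:
  commands: [0,0,0.04,0,0,0,0,0,0,0,0,0]

```text
clock: 11.75
position: [0.4583, -0.0435, 0.0613]
ee_rot: [0.099, 0.995, -0.005, -0.001]
contact_force: [-0.3, 0.5, 0.5]
width: 0.0002
```

>>> apply_moves:
  commands: [0,0,0.03,0,0,0,0,0,0,0,0,0]

```text
clock: 11.95
position: [0.4583, -0.0437, 0.0605]
ee_rot: [0.099, 0.995, -0.005, -0.0]
contact_force: [0.6, -0.5, 0.7]
width: 0.0
```

>>> apply_moves:
  commands: [0,0,0.03,0,0,0,0,0,0,0,0,0]

```text
clock: 12.15
position: [0.4583, -0.0438, 0.0596]
ee_rot: [0.099, 0.995, -0.005, -0.0]
contact_force: [0.9, 0.1, 0.3]
width: -0.0001
```

>>> apply_moves:
  commands: [0,0,0.03,0,0,0,0,0,0,0,0,0]

```text
clock: 12.35
position: [0.4583, -0.044, 0.0587]
ee_rot: [0.099, 0.995, -0.005, -0.0]
contact_force: [0.3, 0.5, -0.1]
width: -0.0001
```

>>> apply_moves:
  commands: [0,0,0.02,0,0,0,0,0,0,0,0,0]

```text
clock: 12.55
position: [0.4583, -0.0441, 0.0582]
ee_rot: [0.099, 0.995, -0.005, -0.0]
contact_force: [-0.2, -0.0, 0.3]
width: -0.0002
```

```bash
python3 - <<'E'
from h import *
e=snap("side","pics/s7.png");snap("top","pics/t7.png")
for n in("s4","s5","s6","s7"):
    g=cv2.imread(f"pics/{n}.png",0); print(n,g[176:208,278:281].mean(1).round().astype(int).tolist()); print("   ",g[176:208,291:294].mean(1).round().astype(int).tolist())
pr=lambda p:np.round(proj("pics/s7.png",p),1)
for a in(2.8,2.9,3.0,3.1,3.14): print(a,[pr([.4565,.02+r*np.cos(a)+.0025*np.sin(a),.07+r*np.sin(a)-.0025*np.cos(a)])[1] for r in(.095,.0)])
E
```

```text
s4 [16, 21, 23, 23, 41, 94, 146, 164, 158, 134, 121, 118, 111, 103, 102, 103, 106, 115, 121, 122, 123, 123, 123, 124, 123, 122, 120, 112, 103, 80, 65, 77]
    [17, 21, 22, 21, 34, 83, 138, 163, 161, 135, 122, 117, 111, 106, 104, 105, 111, 118, 122, 123, 123, 123, 123, 125, 127, 124, 123, 121, 115, 93, 76, 86]
s5 [16, 14, 18, 22, 24, 24, 22, 45, 87, 119, 127, 127, 123, 116, 108, 105, 112, 123, 127, 128, 129, 129, 129, 129, 129, 129, 125, 112, 103, 81, 66, 79]
    [14, 15, 20, 23, 25, 22, 19, 36, 80, 119, 128, 127, 124, 117, 112, 110, 113, 120, 127, 129, 128, 128, 128, 129, 129, 131, 130, 122, 116, 95, 83, 84]
s6 [14, 16, 17, 20, 23, 23, 21, 26, 59, 101, 122, 127, 123, 115, 107, 104, 108, 114, 124, 129, 128, 129, 129, 128, 129, 129, 124, 112, 103, 80, 66, 78]
    [16, 18, 16, 20, 24, 23, 21, 25, 61, 104, 123, 126, 123, 116, 112, 110, 112, 119, 126, 133, 139, 132, 127, 128, 129, 131, 129, 120, 114, 94, 82, 84]
s7 [15, 16, 16, 17, 19, 23, 23, 22, 26, 59, 100, 121, 124, 121, 113, 105, 104, 111, 121, 125, 126, 126, 126, 126, 127, 126, 122, 112, 102, 80, 66, 78]
    [17, 16, 17, 15, 20, 24, 22, 21, 23, 52, 95, 121, 126, 123, 114, 109, 109, 116, 123, 125, 131, 142, 142, 132, 128, 128, 127, 119, 113, 95, 83, 85]
2.8 [np.float64(180.3), np.float64(204.0)]
2.9 [np.float64(181.4), np.float64(203.9)]
3.0 [np.float64(182.8), np.float64(203.8)]
3.1 [np.float64(184.3), np.float64(203.8)]
3.14 [np.float64(185.0), np.float64(203.8)]
```

The profiles show the paddle still moving with the tips, so the stop hasn't been reached. I continue.

>>> apply_moves:
  commands: [0,0,0.03,0,0,0,0,0,0,0,0,0]

```text
clock: 12.85
position: [0.4583, -0.0443, 0.0573]
ee_rot: [0.099, 0.995, -0.005, -0.0]
contact_force: [0.9, -0.7, 1.1]
width: -0.0001
```

>>> apply_moves:
  commands: [0,0,0.03,0,0,0,0,0,0,0,0,0]

```text
clock: 13.05
position: [0.4583, -0.0445, 0.0564]
ee_rot: [0.099, 0.995, -0.005, -0.0]
contact_force: [-0.2, 1.0, 0.2]
width: -0.0003
```

>>> apply_moves:
  commands: [0,0,0.03,0,0,0,0,0,0,0,0,0]

```text
clock: 13.25
position: [0.4583, -0.0447, 0.0555]
ee_rot: [0.099, 0.995, -0.005, -0.001]
contact_force: [-0.1, -0.2, 0.2]
width: -0.0
```

```bash
python3 - <<'E'
from h import *
e=snap("side","pics/s8.png")
for n in("s6","s7","s8"):
    g=cv2.imread(f"pics/{n}.png",0); print(n,g[182:200,278:281].mean(1).round().astype(int).tolist()); print("   ",g[182:200,291:294].mean(1).round().astype(int).tolist())
    print("   mid",g[182:200,284:288].mean(1).round().astype(int).tolist())
f=np.array([manip.get_state()["contact_force"] for _ in range(5)]);print(f.round(2))
E
```

```text
s6 [21, 26, 59, 101, 122, 127, 123, 115, 107, 104, 108, 114, 124, 129, 128, 129, 129, 128]
    [21, 25, 61, 104, 123, 126, 123, 116, 112, 110, 112, 119, 126, 133, 139, 132, 127, 128]
   mid [19, 17, 24, 39, 53, 53, 50, 49, 44, 27, 17, 16, 20, 51, 96, 124, 131, 131]
s7 [23, 22, 26, 59, 100, 121, 124, 121, 113, 105, 104, 111, 121, 125, 126, 126, 126, 126]
    [22, 21, 23, 52, 95, 121, 126, 123, 114, 109, 109, 116, 123, 125, 131, 142, 142, 132]
   mid [28, 19, 18, 18, 34, 51, 51, 49, 48, 44, 28, 15, 16, 32, 77, 119, 129, 130]
s8 [25, 23, 23, 45, 87, 118, 124, 122, 113, 103, 102, 108, 115, 122, 125, 126, 126, 126]
    [24, 22, 22, 36, 79, 117, 126, 124, 120, 112, 110, 114, 118, 123, 130, 141, 142, 131]
   mid [33, 24, 18, 19, 26, 40, 48, 50, 48, 48, 39, 23, 15, 25, 66, 110, 126, 128]
[[-0.02  0.82  0.17]
 [-0.02  0.82  0.17]
 [-0.02  0.82  0.17]
 [-0.02  0.82  0.17]
 [-0.02  0.82  0.17]]
```

```bash
python3 - <<'E'
from h import *
for n,p,row in(("s6",[.4583,-.0428,.0648],190.7),("s7",[.4583,-.0441,.0582],191.7),("s8",[.4583,-.0447,.0555],192.4)):
    print(n,[(k,round(proj(f"pics/{n}.png",np.array(p)+k*1e-3*np.array([0,.198,.98])-0*np.array([0,1,0]))[1],1)) for k in(0,5,10,15,20,25)])
# disc near-edge: bottom row -> distance from pivot if level
for row in(195.6,196.0,196.2): print(row, .02-ray("pics/s8.png",286,row,.0725)[1])
print("t2 tip", ray("pics/t2.png",170+208/4.4,180+193/4.4,.0504+.012), ray("pics/t2.png",170+237/4.4,180+193/4.4,.05))
b=cv2.imread("pics/s8.png"); c=cv2.resize(b[175:215,265:310],None,fx=13,fy=13,interpolation=cv2.INTER_CUBIC).astype(float)
cv2.imwrite("pics/m8.png",np.clip((c/255)**.5*255,0,255).astype(np.uint8))
E
```

```text
s6 [(0, np.float64(192.6)), (5, np.float64(191.9)), (10, np.float64(191.2)), (15, np.float64(190.5)), (20, np.float64(189.8)), (25, np.float64(189.1))]
s7 [(0, np.float64(193.6)), (5, np.float64(192.9)), (10, np.float64(192.2)), (15, np.float64(191.5)), (20, np.float64(190.8)), (25, np.float64(190.0))]
s8 [(0, np.float64(194.0)), (5, np.float64(193.3)), (10, np.float64(192.6)), (15, np.float64(191.9)), (20, np.float64(191.1)), (25, np.float64(190.4))]
195.6 0.04048822447356802
196.0 0.038473942181478135
196.2 0.03746803426743471
t2 tip [0.46041999 0.1343331  0.0624    ] [0.46019766 0.11755702 0.05      ]
```

View pics/m8.png

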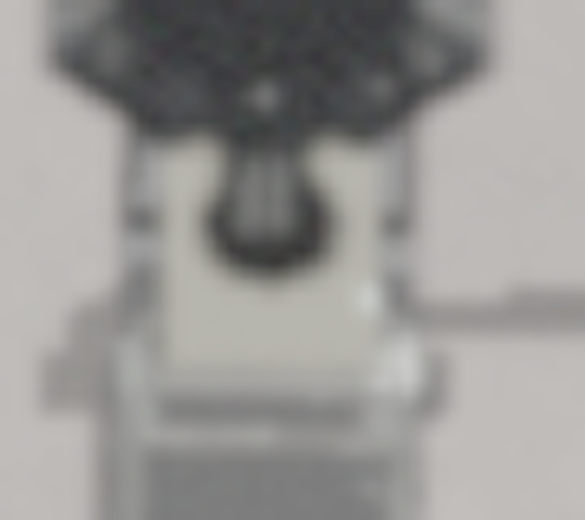

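The brightened side crop shows the fingertips still on the disc (finger end at about (265,235)) and the paddle almost flat. I keep stepping until the force shows the stop.

>>> apply_moves:
  commands: [0,0,0.03,0,0,0,0,0,0.03,0,0,0]

```text
clock: 13.5
position: [0.4583, -0.045, 0.0538]
ee_rot: [0.099, 0.995, -0.005, -0.0]
contact_force: [-0.6, -0.2, 0.4]
width: 0.0001
```

>>> apply_moves:
  commands: [0,0,0.03,0,0,0,0,0,0.03,0,0,0]

```text
clock: 13.7
position: [0.4583, -0.0453, 0.0519]
ee_rot: [0.099, 0.995, -0.005, -0.0]
contact_force: [-0.1, 0.2, 0.8]
width: 0.0002
```

>>> apply_moves:
  commands: [0,0,0.03,0,0,0,0,0,0.03,0,0,0]

```text
clock: 13.9
position: [0.4583, -0.0457, 0.0502]
ee_rot: [0.099, 0.995, -0.005, -0.0]
contact_force: [-0.5, 0.7, 0.8]
width: -0.0
```

```bash
python3 - <<'E'
from h import *
e=snap("side","pics/s9.png");snap("top","pics/t9.png");print(manip.get_state()["contact_force"])
for n in("s8","s9"):
    g=cv2.imread(f"pics/{n}.png",0); print(n,g[182:206,278:281].mean(1).round().astype(int).tolist()); print("   ",g[182:206,291:294].mean(1).round().astype(int).tolist())
    print("   mid",g[182:206,284:288].mean(1).round().astype(int).tolist())
for n in("t7","t9"):
    g=cv2.imread(f"pics/{n}.png",0)
    for r in(216,220,232): print(n,r,g[r-1:r+2,270:310].mean(0).round().astype(int).tolist())
for a in(2.9,3.0,3.14): print(a,proj("pics/t9.png",[.4565,.02+.095*np.cos(a),.07+.095*np.sin(a)]))
E
```

```text
[0.84296846 0.32074484 0.46097027]
s8 [25, 23, 23, 45, 87, 118, 124, 122, 113, 103, 102, 108, 115, 122, 125, 126, 126, 126, 126, 126, 122, 110, 103, 80]
    [24, 22, 22, 36, 79, 117, 126, 124, 120, 112, 110, 114, 118, 123, 130, 141, 142, 131, 127, 128, 126, 118, 115, 95]
   mid [33, 24, 18, 19, 26, 40, 48, 50, 48, 48, 39, 23, 15, 25, 66, 110, 126, 128, 128, 128, 124, 112, 105, 83]
s9 [22, 24, 23, 24, 49, 91, 116, 121, 119, 110, 102, 101, 108, 119, 124, 124, 124, 124, 124, 124, 120, 110, 103, 80]
    [26, 24, 20, 22, 46, 89, 124, 136, 127, 117, 109, 109, 116, 121, 128, 140, 140, 130, 126, 126, 125, 118, 112, 95]
   mid [24, 24, 22, 18, 18, 27, 40, 48, 50, 50, 46, 32, 18, 18, 41, 85, 118, 126, 127, 126, 122, 112, 105, 83]
t7 216 [122, 119, 120, 120, 121, 121, 108, 87, 53, 39, 39, 46, 37, 30, 25, 49, 98, 110, 105, 104, 104, 104, 104, 93, 55, 74, 108, 105, 96, 45, 61, 107, 103, 101, 101, 100, 102, 101, 84, 67]
t7 220 [129, 126, 128, 129, 131, 130, 112, 84, 55, 39, 51, 52, 43, 39, 38, 30, 22, 73, 119, 117, 114, 114, 118, 109, 56, 52, 75, 110, 94, 27, 63, 109, 103, 102, 104, 98, 48, 27, 9,
[... 263 characters left out ...]
4, 27, 35, 62, 96, 111, 110, 109, 106, 106, 101, 75, 60, 89, 108, 97, 45, 62, 107, 104, 102, 101, 101, 103, 101, 83, 67]
t9 220 [130, 128, 128, 128, 129, 131, 130, 108, 74, 45, 39, 61, 47, 41, 39, 37, 22, 36, 95, 126, 120, 119, 122, 114, 72, 49, 76, 111, 95, 26, 64, 109, 103, 102, 104, 99, 48, 28, 8, 20]
t9 232 [128, 146, 143, 144, 146, 148, 150, 137, 103, 78, 51, 54, 64, 48, 45, 47, 39, 25, 11, 77, 129, 121, 124, 109, 59, 106, 104, 106, 92, 16, 70, 109, 103, 103, 104, 101, 78, 20, 16, 13]
2.9 (np.float64(293.3834688951828), np.float64(226.22172217640653))
3.0 (np.float64(293.75805913989126), np.float64(226.10735889886598))
3.14 (np.float64(293.6840997233694), np.float64(225.94417556579327))
```

The paddle is still moving with the tips (disc edge 196.1→196.7 px), so I continue.

>>> apply_moves:
  commands: [0,0,0.03,0,0,0,0,0,0.03,0,0,0,0,0,0,0,0,0]

```text
clock: 14.3
position: [0.4583, -0.0461, 0.0484]
ee_rot: [0.099, 0.995, -0.005, -0.001]
contact_force: [-0.1, -0.0, -0.3]
width: 0.0002
```

>>> apply_moves:
  commands: [0,0,0.03,0,0,0,0,0,0.03,0,0,0,0,0,0,0,0,0]

```text
clock: 14.6
position: [0.4585, -0.0463, 0.0476]
ee_rot: [0.099, 0.995, -0.005, -0.0]
contact_force: [-1.5, 2.8, 8.5]
width: 0.0001
```

```bash
python3 - <<'E'
from h import *
e=snap("side","pics/s10.png");print(manip.get_state()["contact_force"],manip.get_state()["effort"].round(2))
for n in("s9","s10"):
    g=cv2.imread(f"pics/{n}.png",0); print(n,g[182:206,278:281].mean(1).round().astype(int).tolist()); print("   ",g[182:206,291:294].mean(1).round().astype(int).tolist())
    print("   mid",g[182:206,284:288].mean(1).round().astype(int).tolist())
E
```

```text
[-2.02009078  3.12783732  9.16858179] [-1.100e+00 -3.058e+01 -1.675e+01 -1.150e+00 -5.700e-01  1.000e-02]
s9 [22, 24, 23, 24, 49, 91, 116, 121, 119, 110, 102, 101, 108, 119, 124, 124, 124, 124, 124, 124, 120, 110, 103, 80]
    [26, 24, 20, 22, 46, 89, 124, 136, 127, 117, 109, 109, 116, 121, 128, 140, 140, 130, 126, 126, 125, 118, 112, 95]
   mid [24, 24, 22, 18, 18, 27, 40, 48, 50, 50, 46, 32, 18, 18, 41, 85, 118, 126, 127, 126, 122, 112, 105, 83]
s10 [20, 24, 23, 22, 42, 83, 114, 121, 121, 114, 103, 101, 105, 112, 119, 122, 123, 123, 123, 123, 119, 110, 102, 80]
    [22, 24, 23, 20, 35, 78, 119, 133, 136, 122, 109, 108, 112, 115, 119, 127, 136, 129, 124, 125, 124, 117, 112, 94]
   mid [20, 24, 22, 18, 21, 28, 42, 50, 51, 51, 48, 38, 21, 16, 35, 79, 116, 125, 125, 125, 121, 111, 105, 83]
```

The force jumped to about 9 N, so the hard stop is reached and the paddle is level. I retreat straight back along the fingers, then up, and look.

>>> apply_moves:
  commands: [0,0,-0.1,0,0,0,0,0,-0.2,0,0,0,0,0,-0.4,0,0,0,0,0,-0.7,0,0,0,0,0,-0.8,0,0,0,0,0,-0.8,0,0,0,0,-0.8,-0.8,0,0,0,0,-0.8,-0.8,0,0,0,0,-0.8,-0.8,0,0,0,0,-0.8,-0.8,0,0,0,0,-0.8,-0.6,0,0,0,0,-0.8,-0.4,0,0,0,0,-0.8,0,0,0,0,0,-0.8,0,0,0,0,0,0,0,0,0,0]

```text
clock: 16.15
position: [0.4604, 0.1865, 0.22]
ee_rot: [0.098, 0.995, -0.003, -0.001]
contact_force: [0.7, -0.7, -0.3]
width: -0.0002
```

```bash
python3 - <<'E'
from h import *
d=snap("top","pics/t11.png");e=snap("side","pics/s11.png");print(manip.get_state()["contact_force"])
f=lambda i,k:cv2.resize(i,None,fx=k,fy=k,interpolation=cv2.INTER_CUBIC)
a=f(d["frame"][130:260,190:450,::-1],3);b=f(e["frame"][165:235,215:345,::-1],3)
c=np.zeros((a.shape[0]+b.shape[0],a.shape[1],3),np.uint8);c[:a.shape[0]]=a;c[a.shape[0]:,:b.shape[1]]=b
b2=f(e["frame"][165:217,265:310,::-1],4);c[a.shape[0]:a.shape[0]+b2.shape[0],420:420+b2.shape[1]]=b2
cv2.imwrite("pics/m11.png",c[:600]);print(c.shape)
for a_ in(2.9,3.0,3.14): print(a_,[proj("pics/s11.png",[.4565+x,.02+.095*np.cos(a_)+.0025*np.sin(a_),.07+.095*np.sin(a_)-.0025*np.cos(a_)]) for x in(.03,-.03)])
g=cv2.imread("pics/s11.png",0);print(g[176:200,278:281].mean(1).round().astype(int).tolist(),g[176:200,291:294].mean(1).round().astype(int).tolist())
E
```

```text
[ 0.37601286  0.46008388 -0.2962828 ]
(600, 780, 3)
2.9 [(np.float64(276.87374290049763), np.float64(181.46053043062102)), (np.float64(292.9635194225991), np.float64(181.3995888682363))]
3.0 [(np.float64(276.857421980806), np.float64(182.81075741478523)), (np.float64(292.86898560248187), np.float64(182.7512154992737))]
3.14 [(np.float64(276.83798449977456), np.float64(185.02350428158252)), (np.float64(292.74958255046636), np.float64(184.96613110297082))]
[72, 70, 59, 45, 37, 34, 33, 29, 22, 18, 16, 15, 14, 14, 14, 16, 14, 16, 15, 17, 19, 22, 24, 23] [68, 70, 76, 82, 68, 50, 40, 40, 45, 38, 26, 18, 18, 15, 15, 16, 15, 15, 15, 15, 16, 16, 18, 17]
```

View pics/m11.png

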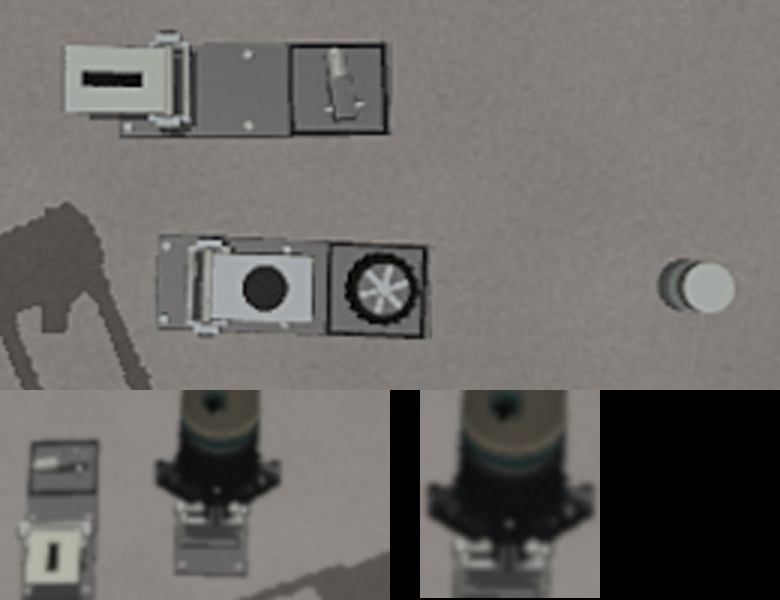

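The top view shows stand_a's paddle lying towards the dock with its disc at (265,288). The wheel, gear motor, jar and other paddle (bar up) are unchanged. The gripper hides the paddle in the side view, so I move clear and check the edge row there.

>>> apply_moves:
  commands: [0,-0.9,-0.4,0,0,0,0,-0.9,-0.2,0,0,0,0,-0.9,0,0,0,0,0,-0.9,0,0,0,0,0,-0.9,0,0,0,0,0,-0.9,0,0,0,0,0,0,0,0,0,0,0,0,0,0,0,0]

```text
clock: 17.05
position: [0.4625, 0.3456, 0.2065]
ee_rot: [0.1, 0.995, -0.005, -0.001]
contact_force: [-0.9, -1.2, 0.1]
width: -0.0001
```

```bash
python3 - <<'E'
from h import *
e=snap("side","pics/s12.png");print(manip.get_state()["contact_force"])
g=cv2.imread("pics/s12.png",0);print(g[176:206,278:281].mean(1).round().astype(int).tolist(),g[176:206,290:293].mean(1).round().astype(int).tolist())
print(g[176:206,284:287].mean(1).round().astype(int).tolist())
E
```

```text
[ 0.79046355 -0.96336349  0.00178133]
[140, 139, 136, 133, 131, 127, 125, 122, 118, 116, 111, 107, 102, 97, 92, 87, 81, 76, 70, 68, 72, 81, 91, 96, 98, 95, 90, 82, 72, 64] [159, 159, 158, 157, 156, 154, 153, 151, 150, 148, 146, 144, 142, 140, 137, 135, 133, 129, 125, 117, 109, 103, 104, 104, 106, 107, 104, 101, 97, 92]
[152, 150, 149, 147, 145, 143, 141, 139, 137, 135, 132, 129, 127, 123, 121, 118, 113, 110, 105, 100, 95, 90, 84, 79, 73, 69, 67, 72, 80, 87]
```

>>> apply_moves:
  commands: [-0.9,0,0,0,0,0,-0.9,0,0,0,0,0,-0.9,-0.3,0,0,0,0,-0.9,-0.3,0,0,0,0,-0.9,-0.3,0,0,0,0,-0.9,-0.3,0,0,0,0,-0.9,-0.3,0,0,0,0,0,0,0,0,0,0,0,0,0,0,0,0]

```text
clock: 18.0
position: [0.2742, 0.3918, 0.1984]
ee_rot: [0.099, 0.995, -0.005, 0.0]
contact_force: [-0.6, 0.3, 0.5]
width: 0.0001
```

```bash
python3 - <<'E'
from h import *
e=snap("side","pics/s13.png");print(manip.get_state()["contact_force"])
g=cv2.imread("pics/s13.png",0);print(g[176:206,278:281].mean(1).round().astype(int).tolist(),g[176:206,290:293].mean(1).round().astype(int).tolist())
print(g[176:206,284:287].mean(1).round().astype(int).tolist())
E
```

```text
[-0.02146995 -0.45930291  0.00261516]
[65, 88, 85, 72, 63, 56, 35, 24, 62, 123, 166, 176, 177, 176, 173, 165, 150, 145, 152, 162, 171, 176, 176, 176, 177, 176, 171, 156, 140, 96] [48, 58, 73, 85, 70, 48, 32, 24, 47, 113, 167, 178, 179, 178, 173, 157, 133, 122, 127, 146, 166, 177, 179, 179, 180, 179, 175, 166, 158, 117]
[148, 165, 163, 142, 140, 135, 119, 75, 62, 122, 169, 178, 168, 121, 58, 25, 22, 23, 22, 24, 48, 114, 167, 179, 179, 179, 175, 163, 151, 106]
```

The free edge is at row 184.8, against 185.0 predicted for fully level (182.8 at 3.0 rad). I hand the job in.

```bash
python3 -c "
from rig import manip
print(manip.sign_off())"
```

```text
the job is handed in; nothing more can be done
None
```

The wheel was in the nearer stand's dock, so I pushed stand_a's paddle over with shut fingertips, without gripping it, until it met its stop on the dock side. I handed the job in at about 18 s of the 48 s allowed.

- **Paddle flat:** the last side image puts its free edge at row 184.8, against 185.0 predicted for fully level. The top view shows the disc mark up.
- **Forces:** the push stayed near noise level (about 1 N), then rose to about 9 N at the stop, where I backed off.
- **Everything else:** in the last top view, taken just after the tips left the paddle, the other paddle (bar up), wheel, gear motor and jar look unchanged. The screwdriver was outside that crop. I did not check it at the end, but the arm only passed well above it.
- **Disagreement:** contact at the stop came with the reported tool point about 24 mm lower than the level paddle's face. The fingertips seem to end that far behind the reported point, so I relied on force and images for the final push.

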